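# Post the key tag through the return slot

## Robot

A 6-joint arm with a two-finger parallel gripper is mounted at the origin on the work surface. World frame = base frame: x ahead of the robot, y to its left, z up, the work surface at z = 0. Lengths are in m, angles in degrees, forces in N, time in s.
With the tool pointing down it reaches from about 0.375 to 0.925 m from the base axis. Payload 5.7 kg.
Tool frame: the origin (TCP) lies at the very end of the fingers, on their centre line; the grasp point (between the pads) lies 19 mm behind it; z points along the fingers, y is the line along which they close (so a half turn about z gives the same grasp; the last joint's range is limited). The gripper opens to 88 mm and grips with 3 to 60 N. Pads are 20 mm wide; open, the fingers measure 115 mm over their backs; the gripper's body (75 mm by 178 mm) begins 61 mm behind the grasp point.
Start: joints at [70.697, 20.558, 86.54, -0, 72.909, -6.595], TCP at [0.132, 0.585, 0.223] pointing down, gripper open.
Joint ranges: [-170.27, 170.27], [-57.76, 135], [12.27, 136.19], [-55.21, 235.2], [11.17, 155.16], [-170.74, 170.74]. Speed limits (degrees/s): [136.94, 136.94, 180, 180, 180, 180].

## Interface

Orientations are given as a 3x3 rotation matrix whose columns are the frame's x, y, z axes.
In Python, from plant import move_ptp, move_linear, move_joints, move_gripper, dwell, inverse_kinematics, get_obs, read_camera, PlanningError, hand_in gives the robot as it stands. The module is installed in compiled form; this text tells all that it offers. Calls block until the motion is done:
- move_ptp(position, orientation): joint-space move of the TCP to a pose.
- move_linear(position, vel=0.15, frame=None, stop_force=None): straight line of the TCP; frame=None keeps the orientation; vel is the mean speed in m/s. With stop_force (N) it stops when the force on the tool has changed by that much, and returns True; else False.
- move_joints(angles): joint-space move.
- move_gripper(opening, newtons=None): finger opening in m; newtons is the grip in N (None keeps the last); returns when the fingers have stopped.
- dwell(seconds).
- inverse_kinematics(position, orientation): joint angles nearest the present ones, or None.
- get_obs(): the state.
- read_camera(name): name is "scene" or "top"; returns a dict with "pixels" (480x640x3 uint8, blue, green, red), "mtx" (3x3 intrinsics, pixels), "k1" (the pictures are not rectified: a ray, as slopes to the right and down, at radius r is drawn at 1 + k1 r^2 times it, then the intrinsics apply), "xyz" and "orientation" of the camera in the world. Camera axes: x right, y down, z forward; pixel columns grow to the right and rows downward; lengths in m; the calibration is good to about 2 mm. A picture is of the moment at which its call begins. There is no depth.
A pose or a line that the arm cannot do raises PlanningError and nothing moves.
- hand_in(): hands the job in; it is judged then, once.
The state is a dict: "time": time; "joints": joint angles; "qvel": joint speeds; "joint_torque": joint torques, N m; "tool_pos": TCP position; "eef_rot": TCP orientation; "contact_force": force on the tool from outside, world axes, zero at the start; "moment": the same for the moment, N m; "width": finger opening in m; "grasp_force": force on a finger pad.
Only numpy, scipy, OpenCV 4.12 (cv2) and the standard library are available. Lean on these libraries where they do the work, as an engineer would, in place of code of your own. Each camera call takes 0.05 s, during which the arm holds its last target. There are 200 camera calls.

## Task

Take the flat wooden key tag out of its stand and post it upright, long edge down, through the narrow slot on top of the key-return box: feel for the slot, then push the tag past the sprung pads and right through until it drops inside. Never press on the tag or the box with more than 25 N, and leave the mug, jar and plant where they are.

Things in the scene. Friction and masses are not known exactly. Their poses are not given: they have to be found in the camera images.
- tag_center (a point): Centre of the dark wooden key tag: a flat plate 8 mm thick (its x), 100 wide (its y), 64 high (its z), 40 to 85 g, both faces alike. It starts upright on a long edge in the stand's groove, lowest 16 mm between the walls. Grip it across its thickness from above at mid-width, fingertips some 30 mm below its top edge (a shallow pinch lets it twist).
- stand: Fixed light-wood tag stand, 60 (x) x 130 (y) x 22 mm high, origin at the centre of its underside. Its groove runs along its y, 9.5 mm wide and 105 mm long, floor 6 mm above the counter.
- box: Fixed white key-return box with a clear front (-x side), 130 (x) x 190 (y) x 130 mm high, hollow, walls 5 mm, inside 119 mm high; origin at the centre of its underside, z up, slot along y. A dark steel slot collar is screwed on its lid.
- lid_center (a point): Centre of the lid's top face, 130 mm up; axes as the box's. In x the slot is centred here; along y the collar sits up to 8 mm to either side of here, different each time and NOT in any reading: find it by feel or sight. Firmly fixed while worked. Collar's base plate: 4 mm thick on the lid, through slot 10.5 (x) x 112 (y) mm. In its middle 50 mm nothing stands above the plate.
- guide_top (a point): Point 32 mm above lid_center (same y, so without the collar's shift), level with the tops of the two U-shaped guides, one at each slot end, from 25 mm off the slot's middle outward. Their side walls flare in the top 6 mm to a gap of about 17 mm in x. Their end walls are upright, 103 mm apart, 6 mm thick, flat-topped: a tag too far off along y comes to rest on one.
- pad_line (a point): Point 16 mm above lid_center (same y), level with the crests of two sprung black pads with sloping faces, one in each guide's +x wall, sticking 3 mm into the slot. A tag's lower edge meets them about 22 mm above the lid; some 4 to 15 N pushes it past, then they hold it by friction. With its top edge less than about 10 mm above the lid they let go and it falls into the box.
- mug: White ceramic mug with a handle, 80 mm across, 90 mm high, origin at the centre of its underside. Leave alone.
- jar: Glass jar with a steel cap, 60 mm across, 90 mm high, origin at the centre of its underside. Leave alone.
- plant: Small plant in a white pot, 64 mm across, 105 mm high, origin at the centre of its underside. Leave alone.
Not all that is in view belongs to the job. Several things look just like the box: the one meant starts farthest to the robot's left.

How it is judged (in metres and radians):
On the way, in this order (a step that is already met when the one before it is completed fails the run):
1. the tag is lifted clear of the stand (height (world z) of tag_center above 0.075 m and contact force between tag and stand below 0.05 N), for 0.2 s.
2. the tag stands in the slot, upright and past the pads (x of tag_center in the frame of lid_center between -0.008 and 0.008 m and y of tag_center in the frame of lid_center between -0.014 and 0.014 m and z of tag_center in the frame of lid_center between -0.03 and 0.025 m and angle between tag_center's own z axis and vertical below 0.2 rad), for 0.2 s.
At the end, for the whole second after the job is handed in: The tag lies at rest wholly inside the key-return box, its centre more than 50 mm below the lid's top and within the box's walls (x of tag_center in the frame of lid_center between -0.065 and 0.065 m and y of tag_center in the frame of lid_center between -0.095 and 0.095 m and z of tag_center in the frame of lid_center between -0.13 and -0.05 m and linear speed of tag below 0.02 m/s); the robot touches nothing.
It fails at once if the tag is forced against the box or its slot with more than 25 N (contact force between tag and box above 25 N).
It fails at once if the robot presses on the box with more than 25 N (contact force between any of the arm, the fingers and box above 25 N).
It fails at once if the mug is moved more than 20 mm or tipped (distance of mug from where it was at the start of the episode above 0.02 m or angle between mug's own z axis and vertical above 0.3 rad).
It fails at once if the jar is moved more than 20 mm or tipped (distance of jar from where it was at the start of the episode above 0.02 m or angle between jar's own z axis and vertical above 0.3 rad).
It fails at once if the plant is moved more than 20 mm or tipped (distance of plant from where it was at the start of the episode above 0.02 m or angle between plant's own z axis and vertical above 0.3 rad).
It also fails if it takes over 69 s, if anything falls off the work surface, if the arm or the gripper's body presses on something with over 40 N, if the wrist force passes 120 N, or if a joint passes its speed limit or range.

## Working session

There is one attempt and no reset: what is moved stays moved. The work goes in short steps, each a Python script; the robot and the scene stay as the last script left them, time stands still between calls to the robot, and variables do not carry over. Pictures are saved under pics/ and viewed, at most 10 in all, crops included, and the job is handed in when it is done.

```bash
mkdir -p pics; cat > h.py <<'E'
import numpy as np, cv2
from plant import *
def snap(n,f):
    c=read_camera(n); cv2.imwrite('pics/'+f+'.png',c['pixels']); np.save('pics/'+f+'.npy',c,allow_pickle=True); return c
def load(f): return np.load('pics/'+f+'.npy',allow_pickle=True).item()
def ray(c,uv):
    D=np.array([c['k1'],0,0,0,0.]); p=cv2.undistortPoints(np.array(uv,float).reshape(-1,1,2),np.array(c['mtx']),D)[:,0]
    d=np.c_[p,np.ones(len(p))]@np.array(c['orientation']).T
    return np.array(c['xyz']),d
def onz(c,uv,z):
    o,d=ray(c,uv); return o+d*((z-o[2])/d[:,2])[:,None]
def proj(c,P):
    R=np.array(c['orientation']); q=(np.atleast_2d(P)-np.array(c['xyz']))@R; s=q[:,:2]/q[:,2:]
    s=s*(1+c['k1']*(s**2).sum(1,keepdims=True)); M=np.array(c['mtx']); return s*[M[0,0],M[1,1]]+M[:2,2]
E
python3 - <<'E'
from h import *
for n in('scene','top'):
    c=snap(n,n+'0'); print(n,np.round(c['xyz'],3),np.round(c['orientation'],3).tolist(),c['mtx'],c['k1'])
o=get_obs();print(o)
E
```

```text
scene [1.2   0.398 1.099] [[-0.532, 0.666, -0.523], [0.847, 0.429, -0.315], [0.015, -0.61, -0.792]] [[586.46982841   0.         323.66365975]
 [  0.         586.46982841 245.14731886]
 [  0.           0.           1.        ]] 0.025422845539799552
top [ 0.424 -0.013  1.22 ] [[0.026, -0.993, 0.113], [-1.0, -0.026, 0.004], [-0.001, -0.113, -0.994]] [[519.76361816   0.         312.28172537]
 [  0.         519.76361816 241.97353004]
 [  0.           0.           1.        ]] -0.11028569693472325
{'time': 0.1, 'joints': array([ 7.06976309e+01,  2.05935379e+01,  8.65902939e+01, -1.18557914e-03,
        7.29077331e+01, -6.59553020e+00]), 'qvel': array([-0.03786731, -0.00656777, -0.19817548,  0.09433787,  0.03783039,
       -0.09288995]), 'joint_torque': array([ 4.72595220e-04, -5.16355026e+01, -2.71406168e+01,  6.78144232e-02,
        2.76664359e-02, -5.82408848e-05]), 'tool_pos': array([0.13180264, 0.58473487, 0.221913  ]), 'eef_rot': array([[-9.75509595e-01,  2.19956290e-01, -5.09593644e-04],
       [ 2.19956819e-01,  9.75508433e-01, -1.51481217e-03],
       [ 1.63920431e-04, -1.58980241e-03, -9.99998723e-01]]), 'contact_force': array([ 0.83131672, -0.2834402 , -0.2831105 ]), 'moment': array([0.02676348, 0.00395337, 0.04548759]), 'grasp_force': 0.0, 'width': 0.08781149838182621}
```

View pics/scene0.png

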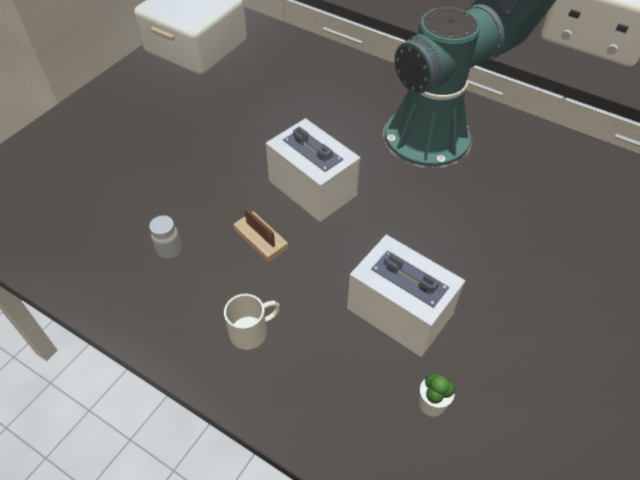

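View pics/top0.png

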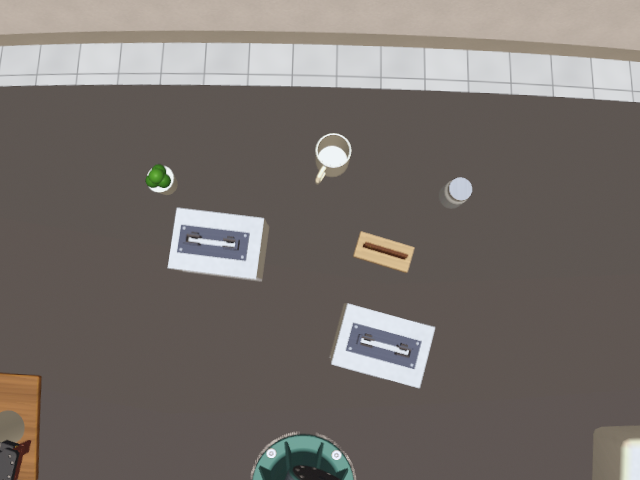

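The top view shows two lookalike boxes: left at (217,244), which is scene (405,290), and right at (383,345), which is scene (312,168). The cream bin at scene (190,30) doesn't match. The tag candidates come down to one, the dark plate in the light-wood stand at top (385,251), scene (260,230). The box meant is farthest left (+y): top (217,244). One close composite crop will check this.

```bash
python3 - <<'E'
from h import *
a=load('top0')['pixels'];b=load('scene0')['pixels']
r=lambda im,x,y,w,h:cv2.resize(im[y:y+h,x:x+w],(400,300),interpolation=cv2.INTER_CUBIC)
cv2.imwrite('pics/crop1.png',np.vstack([np.hstack([r(a,157,199,120,90),r(a,345,221,80,60)]),np.hstack([r(b,335,230,140,105),r(b,220,200,80,60)])]))
E
```

```text
(no output)
```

View pics/crop1.png

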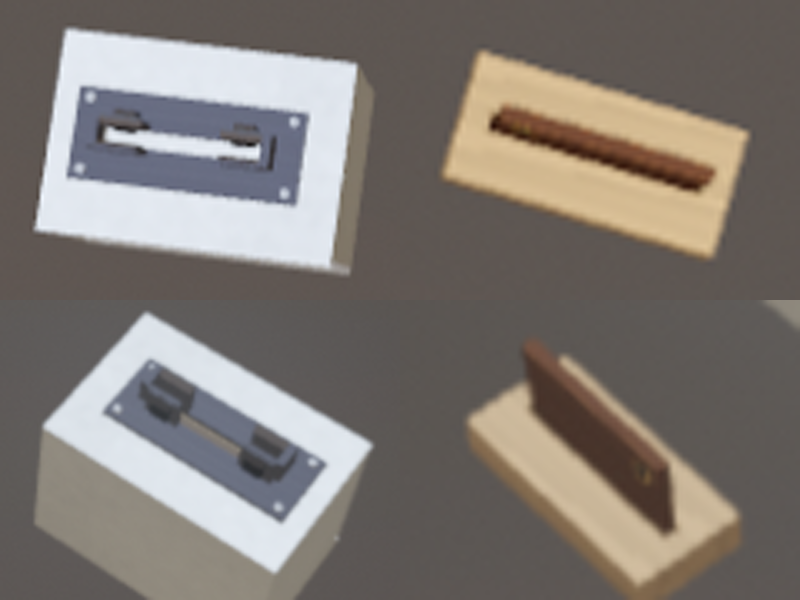

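The crop confirms the target box, with its collar shifted toward +y, and the tag upright in the stand. Next I triangulate the collar screws, lid corners, stand corners and tag top.

```bash
cat >> h.py <<'E'
def tri(c1,u1,c2,u2):
    o1,d1=ray(c1,u1);o2,d2=ray(c2,u2);out=[]
    for a,b in zip(d1,d2):
        s=np.linalg.lstsq(np.c_[a,-b],o2-o1,rcond=None)[0]; p,q=o1+a*s[0],o2+b*s[1]; out.append(np.r_[(p+q)/2,np.linalg.norm(p-q)])
    return np.array(out)
def yawfit(P):  # corners ++,+-,--,-+ : y axis direction
    v=P[0,:2]-P[1,:2]+P[3,:2]-P[2,:2]; return np.degrees(np.arctan2(-v[0],v[1]))
E
python3 - <<'E'
from h import *
np.set_printoptions(precision=4,suppress=True)
t=load('top0');s=load('scene0'); A=np.array
g=lambda p,k,ox,oy,sx=0,sy=0:(A(p,float)-[sx,sy]+.5)*k+[ox,oy]-.5
S={'screws':(g([(90,97),(294,121),(285,193),(80,168)],.3,157,199),g([(278,507),(116,408),(151,366),(312,462)],.35,335,230,0,300)),
'lid':(g([(67,28),(357,63),(333,264),(37,230)],.3,157,199),g([(273,573),(43,427),(147,313),(372,445)],.35,335,230,0,300)),
'stand':(g([(482,52),(749,131),(714,258),(443,180)],.2,345,221,400,0),g([(640,585),(468,422),(565,357),(740,515)],.2,220,200,400,300)),
'tag':(g([(502,110),(714,172)],.2,345,221,400,0),g([(667,465),(528,345)],.2,220,200,400,300))}
for k,(a,b) in S.items():
    P=tri(t,a,s,b); print(k,'\n',P,P.mean(0), yawfit(P) if len(P)==4 else np.degrees(np.arctan2(-(P[0]-P[1])[0],(P[0]-P[1])[1])))
    print(' top@z',[ (z,onz(t,a,z)[:,:2].mean(0),onz(s,b,z)[:,:2].mean(0)) for z in ({'screws':.134,'lid':.13,'stand':.022,'tag':.07}[k],)])
E
```

```text
screws 
 [[0.5701 0.2652 0.1361 0.0015]
 [0.558  0.1337 0.1372 0.0008]
 [0.5124 0.1373 0.1378 0.0004]
 [0.5245 0.2691 0.1364 0.0015]] [0.5413 0.2013 0.1369 0.0011] -5.240255659532841
 top@z [(0.134, array([0.5418, 0.2014]), array([0.539 , 0.2012]))]
lid 
 [[0.6151 0.2841 0.1312 0.0015]
 [0.5967 0.0964 0.1316 0.0021]
 [0.4679 0.108  0.1323 0.0049]
 [0.4846 0.297  0.1299 0.0028]] [0.5411 0.1964 0.1312 0.0028] -5.3166254297117765
 top@z [(0.13, array([0.5418, 0.1953]), array([0.5395, 0.1973]))]
stand 
 [[ 0.5881 -0.1199  0.0228  0.0026]
 [ 0.5541 -0.2444  0.0232  0.0035]
 [ 0.4953 -0.2296  0.0222  0.0013]
 [ 0.5287 -0.1039  0.0212  0.0001]] [ 0.5416 -0.1745  0.0223  0.0019] -15.058997010469602
 top@z [(0.022, array([ 0.5421, -0.1754]), array([ 0.541 , -0.1738]))]
tag 
 [[ 0.5555 -0.1246  0.0726  0.0027]
 [ 0.5306 -0.2203  0.0708  0.0018]] [ 0.543  -0.1724  0.0717  0.0023] -14.57774627219371
 top@z [(0.07, array([ 0.5438, -0.1736]), array([ 0.5415, -0.1723]))]
```

```bash
cat >> h.py <<'E'
def Rt(yaw,flip=0):  # tool down, tool y along the part's x axis (part yaw in deg)
    a=np.radians(yaw+180*flip); y=np.array([np.cos(a),np.sin(a),0]); z=np.array([0,0,-1.]); return np.c_[np.cross(y,z),y,z]
E
python3 - <<'E'
from h import *
np.set_printoptions(precision=3,suppress=True)
for f in(0,1):
    print(f,inverse_kinematics([.543,-.173,.2],Rt(-15,f)),inverse_kinematics([.541,.201,.25],Rt(-5.3,f)))
f=min((0,1),key=lambda f:abs(inverse_kinematics([.543,-.173,.2],Rt(-15,f))[5]))
p=get_obs()['tool_pos']
move_linear([p[0],p[1],.30])
move_ptp([.543,-.173,.16],Rt(-15,f))
o=get_obs();print(f,o['time'],o['tool_pos'],o['contact_force'])
c=snap('scene','hover')
cv2.imwrite('pics/hoverc.png',cv2.resize(c['pixels'][130:290,160:340],None,fx=3,fy=3,interpolation=cv2.INTER_CUBIC))
E
```

```text
0 [-24.616  19.333  91.928  -0.     68.739  -9.616] [13.525 17.331 87.362 -0.    75.307 18.825]
1 [-24.616  19.333  91.928  -0.     68.739 170.384] [  13.525   17.331   87.362   -0.      75.307 -161.175]
0 3.825 [ 0.543 -0.172  0.16 ] [ 0.265  0.376 -0.792]
```

View pics/hoverc.png

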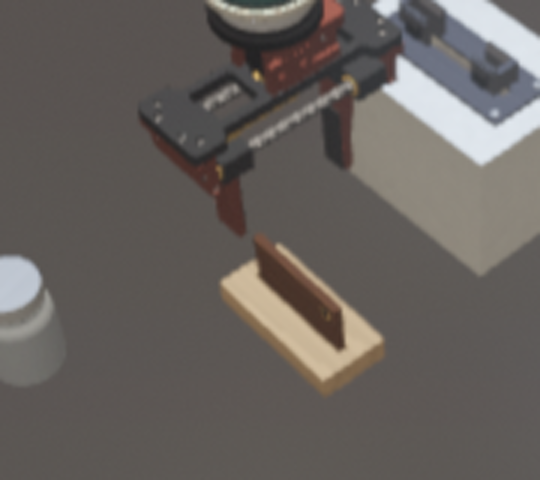

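The gripper straddles the tag, with fingertips at crop (240,232) and (345,165) and the tag at (300,290). The other box and the jar are clear. Descend and grip.

```bash
python3 - <<'E'
from h import *
np.set_printoptions(precision=4,suppress=True)
print(move_linear([.543,-.173,.041],stop_force=8))
f0=get_obs()['contact_force']
move_gripper(.0,5); o=get_obs(); df=o['contact_force']-f0; ux=Rt(-15)[:,1]
print(o['tool_pos'],o['width'],o['grasp_force'],df,'lateral',df@ux, o['moment'])
move_gripper(.0,24); o=get_obs(); print(o['width'],o['grasp_force'],o['contact_force']-f0)
move_linear([.543,-.173,.12],vel=.08,stop_force=15); o=get_obs(); print(o['tool_pos'],o['width'],o['grasp_force'],o['contact_force'],o['moment'],o['time'])
move_linear([.543,-.173,.25])
t=snap('top','held_top');s=snap('scene','held_sc')
cv2.imwrite('pics/heldc.png',np.hstack([cv2.resize(c['pixels'][v-60:v+60,u-50:u+50],(400,480),interpolation=cv2.INTER_CUBIC) for c in(t,s) for u,v in [proj(c,[[.543,-.173,.24]])[0].astype(int)]]))
E
```

```text
False
[ 0.5423 -0.1728  0.0408] 0.008167921451410834 4.9943337589502335 [-1.7852 -0.5726  0.7171] lateral -1.5761615099796078 [-0.0508  0.4481 -0.0632]
0.00815237797601595 23.98723214864731 [-3.9884 -1.0508  0.663 ]
[ 0.5426 -0.1728  0.1195] 0.008159171702423638 23.99641066789627 [-0.0524  0.1194 -0.544 ] [-0.0502  0.0838  0.023 ] 7.4083
```

View pics/heldc.png

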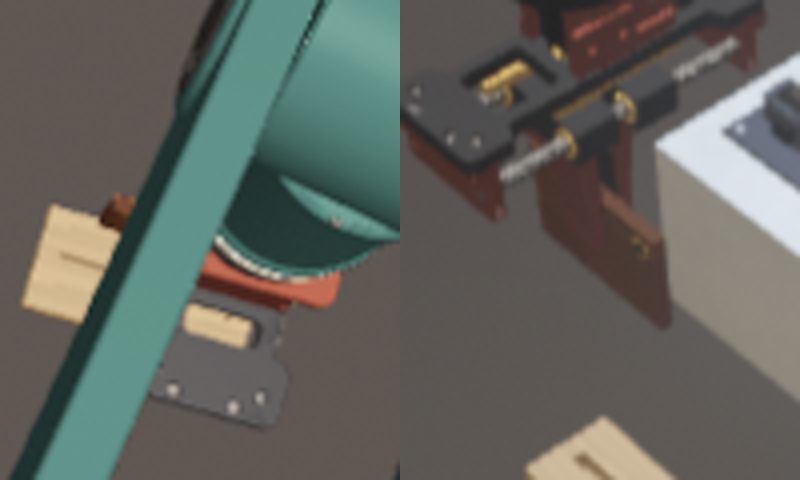

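The tag is held firmly and upright. In the scene half its +y lower corner is at (668,327) and its -y lower corner at about (545,232). I use these to get the tag's offset along the grip.

```bash
python3 - <<'E'
from h import *
np.set_printoptions(precision=4,suppress=True)
s=load('held_sc'); o0=proj(s,[[.543,-.173,.24]])[0].astype(int)-[50,60]
p=get_obs()['tool_pos']; print(p)
B=(np.array([[668,327],[545,232],[662,240]],float)-[400,0]+.5)/4-.5+o0
uy=-Rt(-15)[:,0]; uy=np.array([-np.sin(np.radians(-15)),np.cos(np.radians(-15)),0]); ux=Rt(-15)[:,1]
for b,z in zip(B,[-.035,-.035,.029]):
    q=onz(s,[b],p[2]+z)[0]-p; print('y',q@uy,'x',q@ux)
# predicted pixels of ideal tag in crop
P=[p+uy*sy+ux*.004+np.array([0,0,z]) for sy,z in((.05,-.035),(-.05,-.035),(.05,.029),(-.05,.029))]
print((proj(s,P)-o0+.5)*4-.5+[400,0])
E
```

```text
[ 0.5422 -0.1727  0.2487]
y 0.04769380089541592 x -0.0013432252913577504
y -0.048749363096116625 x 0.0031990757344018805
y 0.049602080370184105 x -0.0009124491469768466
[[662.8125 334.5864]
 [542.3426 231.4705]
 [654.7607 245.1982]
 [529.4001 140.8723]]
```

```bash
python3 - <<'E'
from h import *
np.set_printoptions(precision=4,suppress=True)
R=Rt(-5.3)
move_ptp([.541,.201,.25],R)
move_linear([.541,.201,.215],vel=.1)
dwell(.3); b=get_obs(); print(b['tool_pos'],b['contact_force'],b['moment'],b['time'])
hit=move_linear([.541,.201,.190],vel=.015,stop_force=4); o=get_obs()
print(hit,o['tool_pos'],o['contact_force']-b['contact_force'],R.T@(o['moment']-b['moment']),o['width'],o['time'])
E
```

```text
[0.5414 0.2011 0.2156] [ 0.4497  0.3335 -0.3454] [-0.0969  0.0312 -0.0017] 10.725
True [0.5409 0.2014 0.1954] [ 0.9745  1.7681 -1.6952] [-0.1688  0.5798 -0.0584] 0.007487841241034021 11.9
```

```bash
cat >> h.py <<'E'
def med(n=8):
    F=[];M=[]
    for _ in range(n): dwell(.02); o=get_obs(); F.append(o['contact_force']);M.append(o['moment'])
    return np.mean(F,0),np.mean(M,0),o
E
python3 - <<'E'
from h import *
np.set_printoptions(precision=3,suppress=True)
F,M,o=med(); print(o['tool_pos'],F,M,o['width'],o['grasp_force'],o['time'])
s=snap('scene','ins1'); u,v=proj(s,[[.541,.201,.165]])[0].astype(int)
cv2.imwrite('pics/ins1c.png',cv2.resize(s['pixels'][v-60:v+60,u-80:u+80],(800,600),interpolation=cv2.INTER_CUBIC))
E
```

```text
[0.541 0.201 0.195] [ 1.074  2.575 -0.442] [ 0.436 -0.226  0.046] 0.007515412494098287 24.001488089561462 12.0333
```

View pics/ins1c.png

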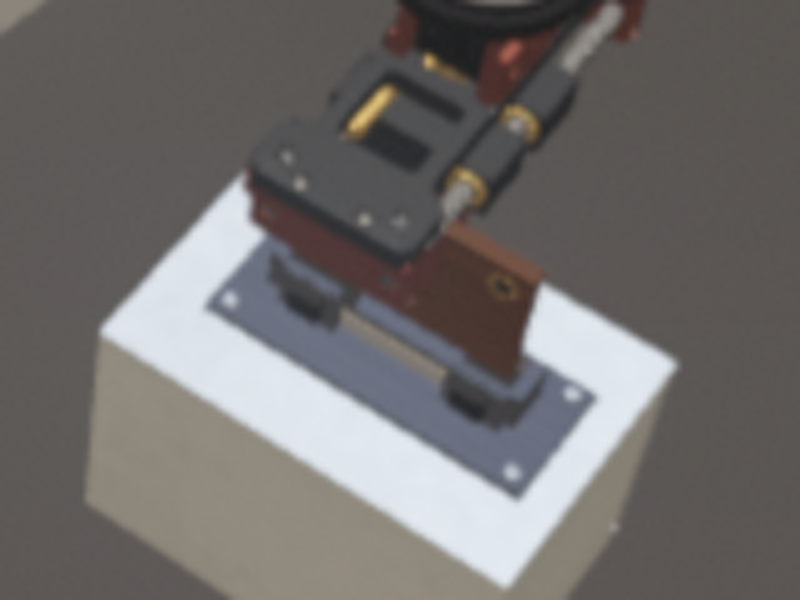

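The picture shows the tag's lower edge about level with the guide tops. Its +y lower corner at (518,378) is just inside the +y guide, whose end wall is near (540,390). I compare this with an ideal grip and then nudge along +y, the way the contact force points.

```bash
python3 - <<'E'
from h import *
np.set_printoptions(precision=3,suppress=True)
s=load('ins1'); o0=proj(s,[[.541,.201,.165]])[0].astype(int)-[80,60]
p=get_obs()['tool_pos']; R=Rt(-5.3);ux=R[:,1];uy=np.array([-ux[1],ux[0],0])
f=lambda P:(proj(s,P)-o0+.5)*5-.5
print('tag +y bottom/top corner(+x face), -y',f([p+uy*y+ux*.004+[0,0,z] for y,z in((.05,-.035),(.05,.029),(-.05,-.035),(-.05,.029))]))
c=np.array([.5413,.2013,0]); print('guide end tops inner',f([c+uy*y+ux*x+[0,0,.162] for y in(.0515,-.0515) for x in (.008,-.008)]))
print(get_obs()['time'])
b=np.array([.45,.33,-.35])
for dy in(.001,.002,.003):
    move_linear(np.array([.541,.201,.1955])+uy*dy,vel=.01); F,M,o=med(); print(dy,o['tool_pos'],F-b,M,o['width'])
E
```

```text
tag +y bottom/top corner(+x face), -y [[509.439 383.537]
 [537.357 286.585]
 [292.691 254.353]
 [309.853 154.735]]
guide end tops inner [[507.272 390.613]
 [528.75  363.378]
 [283.527 256.984]
 [305.798 231.524]]
12.0833
0.001 [0.541 0.202 0.195] [-0.189  0.036 -0.366] [-0.     0.07   0.001] 0.008030023282414733
0.002 [0.541 0.203 0.195] [-0.292 -0.118 -0.33 ] [-0.083  0.049 -0.002] 0.007719405440299985
0.003 [0.541 0.204 0.195] [-0.513 -0.172  0.02 ] [-0.05   0.078  0.008] 0.007760531287986812
```

```bash
python3 - <<'E'
from h import *
np.set_printoptions(precision=3,suppress=True)
R=Rt(-5.3);ux=R[:,1];uy=np.array([-ux[1],ux[0],0]); a=np.array([.541,.201,0])+uy*.0017
move_linear(a+[0,0,.1955],vel=.01); b,_,_=med()
h=move_linear(a+[0,0,.1885],vel=.012,stop_force=5); F,M,o=med(); print(h,o['tool_pos'],F-b,M,o['width'],o['time'])
# feel along y: both walls if inside
for d in (.0025,-.0025):
    h=move_linear(np.r_[o['tool_pos'][:2],o['tool_pos'][2]]+uy*d,vel=.01,stop_force=3); F,M,q=med(); print(d,h,(q['tool_pos']-a)@uy,F-b,M)
    move_linear(o['tool_pos'],vel=.02)
E
```

```text
False [0.541 0.203 0.189] [-0.085  0.27  -0.13 ] [-0.084  0.103 -0.016] 0.007687483085176807 14.5583
0.0025 True 0.0017802333613027561 [0.062 0.36  0.211] [-0.089  0.078  0.004]
-0.0025 True -0.001019723784522055 [0.644 1.662 1.212] [ 0.225 -0.075  0.038]
```

The tag is inside the guides, with a wall felt on each side. Now push it past the pads.

```bash
python3 - <<'E'
from h import *
np.set_printoptions(precision=3,suppress=True)
R=Rt(-5.3);ux=R[:,1];uy=np.array([-ux[1],ux[0],0]); a=np.array([.541,.201,0])+uy*.0020
move_linear(a+[0,0,.1885],vel=.01); b,_,_=med()
for z in(.182,.174,.166,.158,.150,.143):
    h=move_linear(a+[0,0,z],vel=.025,stop_force=16); F,M,o=med(4); print(z,h,o['tool_pos'],R.T@(F-b),M,o['width'],o['time'])
    if h: break
E
```

```text
0.182 False [0.54  0.203 0.181] [ 1.034 -4.846 -0.265] [ 0.298  1.078 -0.004] 0.007913641359463153 16.7333
0.174 False [0.54  0.203 0.173] [ 0.749 -4.979  0.22 ] [ 0.128  1.165 -0.04 ] 0.007643528018851534 17.2667
0.166 False [0.54  0.203 0.165] [ 0.456 -4.948  0.023] [ 0.109  1.105 -0.006] 0.00811162817449861 17.8
0.158 False [0.54  0.203 0.157] [ 0.718 -5.248  0.006] [0.09  1.115 0.015] 0.007919722052643472 18.3333
0.15 False [0.54  0.203 0.149] [ 0.833 -5.239  0.187] [0.088 1.058 0.002] 0.007719225622010343 18.8667
0.143 False [0.54  0.203 0.142] [ 0.801 -5.354 -0.316] [ 0.106  1.012 -0.012] 0.007722996192972947 19.3667
```

```bash
python3 - <<'E'
from h import *
s=snap('scene','ins2'); u,v=proj(s,[[.541,.201,.155]])[0].astype(int)
cv2.imwrite('pics/ins2c.png',cv2.resize(s['pixels'][v-60:v+60,u-80:u+80],(800,600),interpolation=cv2.INTER_CUBIC))
E
```

```text
(no output)
```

View pics/ins2c.png

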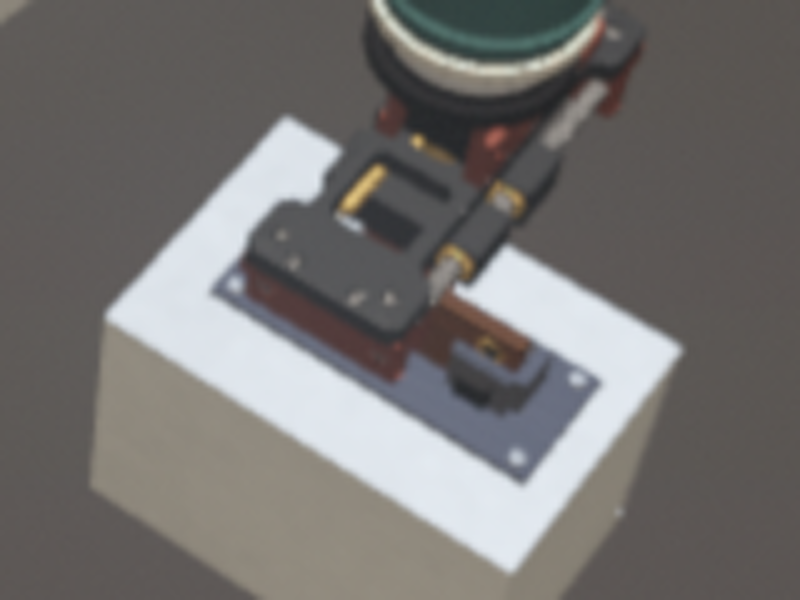

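The tag stands in the slot between the guides (top edge from about (440,300) to (530,345)). Release it, then push its top edge down with closed fingers.

```bash
python3 - <<'E'
from h import *
np.set_printoptions(precision=3,suppress=True)
R=Rt(-5.3);ux=R[:,1];uy=np.array([-ux[1],ux[0],0]); a=np.array([.541,.201,0])+uy*.0020
dwell(.3); move_gripper(.04,24); dwell(.3)
move_linear(a+[0,0,.195],vel=.1); move_gripper(0,24); b,_,_=med(); print(get_obs()['width'])
for z in(.178,.170,.162,.154,.148,.142,.139,.1365):
    h=move_linear(a+[0,0,z],vel=.03,stop_force=17); F,M,o=med(4); print(z,h,o['tool_pos'],F-b,o['time'])
    if h: break
s=snap('scene','push')
E
```

```text
0.00033261471603205413
0.178 False [0.541 0.203 0.178] [-0.117 -0.507 -0.005] 23.025
0.17 False [0.541 0.203 0.17 ] [0.171 0.562 0.414] 23.5083
0.162 False [0.541 0.203 0.162] [-0.305 -0.145 -0.433] 23.9917
0.154 False [0.541 0.203 0.154] [-0.217 -0.449  0.08 ] 24.475
0.148 False [0.541 0.203 0.148] [ 0.029 -0.263  0.141] 24.8917
0.142 False [0.541 0.203 0.142] [-0.135  0.269  0.189] 25.3083
0.139 False [0.541 0.203 0.139] [-0.209 -0.324 -0.127] 25.625
0.1365 False [0.541 0.203 0.136] [ 0.126  0.092 -0.222] 25.9417
```

```bash
python3 - <<'E'
from h import *
move_linear([.541,.203,.25]); move_ptp([.54,-.03,.3],Rt(-5.3)); dwell(.3); print(get_obs()['time'])
t=snap('top','t2');s=snap('scene','s2')
r=lambda c,h:cv2.resize(c['pixels'][v-h*3//4:v+h*3//4,u-h:u+h],(400,300),interpolation=cv2.INTER_CUBIC)
L=[]
for c,h in((t,60),(s,70)):
    u,v=proj(c,[[.541,.201,.14]])[0].astype(int); L.append(r(c,h))
cv2.imwrite('pics/after.png',np.hstack(L))
E
```

```text
28.1417
```

View pics/after.png

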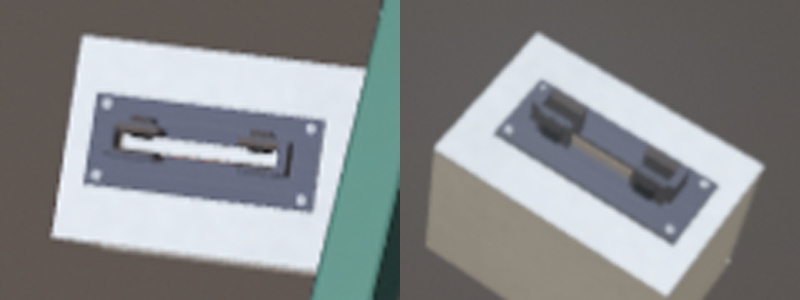

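The slot in the top view is clear: white floor shows through its full width from (120,142) to (275,160), with a sliver of brown at the -x edge inside. No tag is left on the collar or outside, so it has dropped in.

```bash
python3 -c "
from plant import *
dwell(.5);print(hand_in())"
```

```text
the job is handed in; nothing more can be done
None
```

I posted the tag through the slot of the left-hand box and handed the job in at about 29 s; the slot looks empty from above, but I only glimpsed a sliver of brown inside the box, and no verdict came back.

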